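# Clip a check weight onto a load-cell eye

## Task

Hang the brass check weight on the load-cell stand: pick it up by its blue tab, press the sprung gate of its snap hook inward against the front bar of the steel eye, and let the hook down so that the gate snaps shut behind the bar and the weight hangs freely from it. The load cell is delicate, so feel for the bar and never load the stand with more than 12 newtons, and leave the beaker standing where it is.

Things in the scene. Friction and masses are not known exactly. Their poses are not given: they have to be found in the camera images.
- weight: Loose brass check weight with a snap hook, 0.28 to 0.43 kg, 179 mm tall, standing upright. Origin: centre of its underside; z up, x towards the hook's gate, y through the flat of the hook. Foot 48 mm in diameter, 46 mm high. Hook: closed upright loop of 8 mm steel bar in the x-z plane, bar centres at x = -20 (back) and +20 mm (front), from z = 48 to 123 mm, round crook on top.
- grip_tab (a point): Centre of the blue grip tab on top of the hook, 155 mm above the weight's underside. Tab 28 mm along x, 10 mm thick along y, from z = 127 to 179 mm of the weight; grip it across y from above. Axes as the weight's.
- hook_seat (a point): Point in the hook's crook where the centre of a 6 mm bar lies once the hook hangs on it: on the weight's axis, 116 mm above its underside; axes as the weight's. The front of the crook ends in a square nose, x = 14.5 to 24.5 mm, flat underside 100 mm above the weight's; a 6 mm bar passes it upward only with its centre at x = 11.5 mm or less.
- gate_tip (a point): Upper end of the brass gate, 6.4 mm thick, 36 mm above its hinge; 20 mm ahead (x) of hook_seat when shut, -1 to 7 mm when pressed in. The gate closes the front of the loop from its hinge (x = 20, z = 61 mm of the weight) up to the nose; it swings only inward (-x), by at most 0.59 rad, and springs shut by itself, also under a bar that has gone up into the crook.
- gate_press (a point): Where to press the gate, on its centre line when shut: x = 20, z = 86 mm of the weight (higher, a bar can slip over the tip). Here it takes 2.6 N to start and about 5 N at its hard stop. A level 6 mm bar touches it with its centre at x = 26 mm, clears the nose at x = 11.5 mm and meets the stop at x = 10 mm; the gate shuts once the bar is above z = 103 mm; the bar seats at z = 116 mm.
- stand: Fixed load-cell stand. Origin: centre of the underside of its grey base plate, 150 x 110 x 12 mm; x points from the eye to the column, z up. At x = +45 mm an aluminium column 40 x 52 mm, 165 mm tall; a 26 x 26 mm steel load-cell beam runs from it to x = -75 mm, centred at z = 150 mm. A stem in the beam's end carries the steel eye; it does not give under allowed forces.
- eye_nominal (a point): Nominal centre of the eye's front bar, 150 mm above the bench, 151 mm from the stand's origin along -x; axes as the stand's. The true bar lies up to 20 mm before or behind it along x (stem screwed in more or less, unmeasured); y, z hold. The eye is a flat level ring of 6 mm rod, 44 mm (y) by 46 mm (x) between rod centres, straight front bar 28 mm. The hook goes on along +x, its x along this x.
- beaker: Clear beaker, 73 mm in diameter, 96 mm tall, loose; it and the weight may have changed places. Origin: centre of its underside.
Things that resemble listed ones, but are neither listed nor needed, are in the scene too. What is shaped like the weight but green or purple is not meant.

How it is judged:
On the way, in this order (a step that is already met when the one before it is completed fails the run):
1. the weight is lifted clear of the bench (height (world z) of weight above 0.03 m), for 0.1 s.
2. the hook's gate is pressed inward against the eye (x of gate_tip in the frame of hook_seat below 0.008 m and contact force between weight and stand above 1 N and y of hook_seat in the frame of eye_nominal between -0.022 and 0.022 m), for 0.05 s.
At the end, for the whole second after the job is handed in: The weight hangs from the eye by its hook: hook_seat within 34 mm along x, 22 mm along y and -7 to +5 mm in height of eye_nominal; gate shut (tip over 16.5 mm ahead of hook_seat); over 1.5 N borne by the stand; upright within 0.25 rad, released, at rest (under 0.06 m/s) (x of hook_seat in the frame of eye_nominal between -0.034 and 0.034 m and y of hook_seat in the frame of eye_nominal between -0.022 and 0.022 m and z of hook_seat in the frame of eye_nominal between -0.007 and 0.005 m and x of gate_tip in the frame of hook_seat above 0.0165 m and contact force between weight and stand above 1.5 N and angle between weight's own z axis and vertical below 0.25 rad and linear speed of weight below 0.06 m/s and contact force between weight and the fingers below 0.05 N); the robot touches nothing.
It fails at once if the load-cell stand is loaded with more than 12 N (contact force between anything else and stand above 12 N).
It fails at once if the beaker is moved by more than 30 mm or tipped (distance of beaker from where it was at the start of the episode above 0.03 m or angle between beaker's own z axis and vertical above 0.3 rad).
It also fails if it takes over 56 s, if anything falls off the work surface, if the arm or the gripper's body presses on something with over 40 N, if the wrist force passes 120 N, or if a joint passes its speed limit or range.

## Robot

A 6-joint arm with a two-finger parallel gripper is mounted at the origin on a cart in front of the work surface, level with it; the furniture and walls round the work are solid. World frame = base frame: x ahead of the robot, y to its left, z up, the work surface at z = 0. Lengths are in m, angles in rad, forces in N, time in s.
With the tool pointing down it reaches from about 0.425 to 0.95 m from the base axis. Payload 3.5 kg.
Tool frame: the origin (TCP) lies at the very end of the fingers, on their centre line; the grasp point (between the pads) lies 19 mm behind it; z points along the fingers, y is the line along which they close (so a half turn about z gives the same grasp; the last joint's range is limited). The gripper opens to 85 mm and grips with 20 to 120 N. Pads are 22 mm wide; open, the fingers measure 114 mm over their backs; the gripper's body (76 mm by 85 mm) begins 54 mm behind the grasp point. The pads swing forward as they close: fully open they stand 13 mm farther back than shut.
Start: joints at [-1.357, 0.286, 1.577, -0, 1.279, -0.15], TCP at [0.24, -0.631, 0.231] pointing down, gripper open.
Joint ranges: [-2.77, 2.77], [-0.9, 2.22], [0.21, 2.48], [-1.53, 4.67], [0.24, 2.81], [-2.84, 2.84]. Speed limits (rad/s): [2.79, 2.79, 3.14, 3.14, 3.14, 3.14].

## Interface

Orientations are given as a unit quaternion [w, x, y, z].
In Python, from plant import bot gives the robot as it stands.
- The arm moves only by the shell command python3 -m inch 'ROWS' [FORCE]. ROWS is JSON, a list of rows, each an object of numbers: "ax", "ay", "az": the turn, a rotation vector about the tool's x, y, z in degrees; "dx", "dy", "dz": the shift along the tool's x, y, z in m; "gripper": the gripper's target within -1 to 1 (shut at 1, half-way at 0, fully open at -1). A call has exactly 8 rows; each row shifts and turns the commanded pose from where the row before left it, along the tool's axes as they then stand; what a row does not reach is not made up. A row lasts 1/8 s, in which the tool goes at most 62.5 mm and 10.7 degrees, less where a joint would pass 70% of its speed; a pose out of reach is approached as far as the arm can. A call is refused whole if a number of a shift passes 0.0625 or a number of a turn 10.7, either way. A call with a gripper value outside its range is refused whole. The fingers move at their own pace and stop on an object; FORCE is the grip in N (left out, the last holds). Time passes only in rows, so rows that do not move let the fingers close, or fill a call up. It gives the time, the measured TCP pose, the force, the opening and the grip force at its end, in the units of the state.
- bot.read_state(): the state, without advancing time (a new reading comes with each control period).
- bot.get_image(name): name is "side" or "top" or "wrist"; returns (picture, depth): 384x512x3 uint8, blue, green, red; 384x512 float32, m along the optical axis (not along the pixel's ray), 0 where there is no reading.
- bot.get_calibration(name): a dict with "mtx" (3x3 intrinsics, pixels), "R" (3x3) and "t" (3): a world point X has camera coordinates R X + t; the wrist camera has in their place "mount" (4x4, takes a point from camera to tool coordinates, whose origin is the TCP and whose axes are the flange's). Camera axes: x right, y down, z forward; pixel columns grow to the right and rows downward; lengths in m; the calibration is good to about 2 mm. The wrist camera is an equidistant fisheye: a pixel r from the principal point sees the ray r / f radians off the axis. A picture is of the moment at which its call begins: read the wrist's pose just before it. get_calibration takes no time and is no camera call.
- bot.sign_off(): hands the job in; it is judged then, once.
The state is a dict: "t": time; "q": joint angles; "joint_velocities": joint speeds; "tau": joint torques, N m; "tcp_pos": TCP position; "ee_rot": TCP orientation; "ft_force": force on the tool from outside, world axes, zero at the start; "moment": the same for the moment, N m; "gripper_width": finger opening in m; "finger_force": force on a finger pad.
Only numpy, scipy, OpenCV 4.12 (cv2) and the standard library are available. Lean on these libraries where they do the work, as an engineer would, in place of code of your own. Each camera call takes 0.05 s, during which the arm holds its last target. There are 200 camera calls.

## Working session

There is one attempt and no reset: what is moved stays moved. The work goes in short steps, Python scripts to look and compute and a shell command to move; the robot and the scene stay as the last step left them, time stands still between calls to the robot, and variables do not carry over. Pictures are saved under pics/ and viewed, at most 11 in all, crops included, and the job is handed in when it is done.

```bash
ls; mkdir -p pics; cat > h.py <<'E'
import numpy as np, cv2
from plant import bot
def world(name,d,cal,us):
    K,R,t=np.array(cal["mtx"]),np.array(cal["R"]),np.array(cal["t"])
    out=[]
    for u,v in us:
        z=d[int(v),int(u)]; out.append(R.T@(np.linalg.inv(K)@[u,v,1]*z-t))
    return np.array(out)
def cloud(d,cal):
    K,R,t=np.array(cal["mtx"]),np.array(cal["R"]),np.array(cal["t"])
    v,u=np.mgrid[:d.shape[0],:d.shape[1]]
    P=(np.stack([u,v,np.ones_like(u)],-1)@np.linalg.inv(K).T)*d[...,None]
    return (P-t)@R
E
python3 - <<'E'
from h import *
for n in ("side","top"):
    p,d=bot.get_image(n); np.savez(n+"0.npz",p=p,d=d); cv2.imwrite(f"pics/{n}0.png",p)
    c=bot.get_calibration(n); print(n,np.round(np.array(c["mtx"]),1).tolist(),np.round(-np.array(c["R"]).T@np.array(c["t"]),3),np.round(c["R"],2).tolist())
s=bot.read_state();print(s)
print(bot.get_calibration("wrist"))
E
```

```text
pics
side [[387.2, 0.0, 258.7], [0.0, 387.2, 185.6], [0.0, 0.0, 1.0]] [0.395 0.462 0.891] [[-0.94, -0.33, -0.0], [-0.27, 0.77, -0.58], [0.2, -0.54, -0.82]]
top [[431.4, 0.0, 256.3], [0.0, 431.4, 189.6], [0.0, 0.0, 1.0]] [ 0.361 -0.052  1.274] [[-0.01, -1.0, 0.01], [-0.98, 0.01, -0.19], [0.18, -0.02, -0.98]]
{'t': 0.1, 'q': array([-1.35703429e+00,  2.87118062e-01,  1.57807824e+00, -1.70491020e-05,
        1.27859241e+00, -1.49974985e-01]), 'joint_velocities': array([-0.00045081, -0.00269837, -0.00437508, -0.00160458,  0.00081318,
        0.00020029]), 'tau': array([ 5.69152835e-04, -4.07296050e+01, -2.93699706e+01, -1.50189735e-04,
        3.41773281e-03,  4.99080031e-06]), 'tcp_pos': array([ 0.24005238, -0.63021673,  0.23003238]), 'ee_rot': array([-1.09720956e-03,  9.83506418e-01,  1.80869899e-01, -4.31704114e-05]), 'ft_force': array([0.68668342, 0.25603674, 0.00599277]), 'moment': array([ 0.00064162, -0.00905734,  0.01011369]), 'finger_force': 0.0, 'gripper_width': 0.08521709336746469}
{'mtx': array([[297.31863964,   0.        , 260.65685905],
       [  0.        , 297.31863964, 191.64132216],
       [  0.        ,   0.        ,   1.        ]]), 'mount': array([[-2.34704171e-04, -9.64410151e-01, -2.64410676e-01,
         6.72036934e-02],
       [ 9.99999919e-01, -1.39782353e-04, -3.77808616e-04,
        -3.83227540e-04],
       [ 3.27402518e-04, -2.64410743e-01,  9.64410106e-01,
        -1.42502657e-01],
       [ 0.00000000e+00,  0.00000000e+00,  0.00000000e+00,
         1.00000000e+00]])}
```

View pics/side0.png

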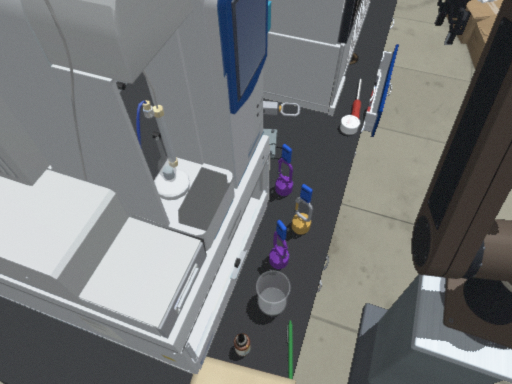

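View pics/top0.png

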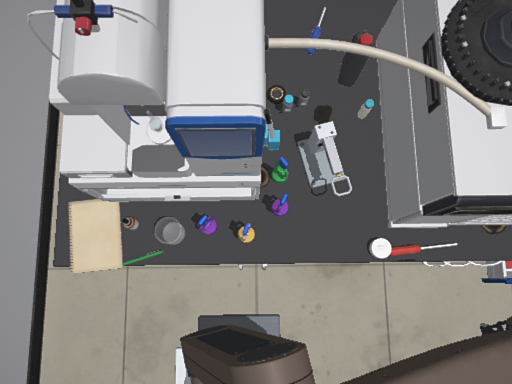

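The brass one is at side (302,222) with its tab at (306,193), and at top (246,234). It could be confused with the purple weights at side (285,182) and (279,255), top (280,207) and (207,225), and with the green one at top (280,172). The beaker is at top (170,230). The stand is at top (325,160), with its eye at (342,187).

```bash
python3 - <<'E'
from h import *
for n in ("side","top"):
    f=np.load(n+"0.npz"); p,d=f["p"],f["d"]; W=cloud(d,bot.get_calibration(n))
    hsv=cv2.cvtColor(p,cv2.COLOR_BGR2HSV); H,S,V=[hsv[...,i] for i in range(3)]
    ok=(d>0)&(W[...,2]>0.003)&(W[...,2]<.25)&(W[...,0]>0.3)&(W[...,0]<.85)
    for nm,m in dict(brass=(H>12)&(H<28)&(S>130)&(V>90),blue=(H>105)&(H<122)&(S>150)&(V>60),purple=(H>125)&(H<150)&(S>90),green=(H>50)&(H<75)&(S>120)).items():
        k,l,st,c=cv2.connectedComponentsWithStats((m&ok).astype(np.uint8))
        for i in range(1,k):
            if st[i,4]<25: continue
            w=W[l==i]; 
            e=np.linalg.eigh(np.cov(w[:,:2].T))[1][:,1]
            print(n,nm,st[i,4],c[i].round(),"mean",w.mean(0).round(4),"min",w.min(0).round(3),"max",w.max(0).round(3),"yaw",np.degrees(np.arctan2(e[1],e[0])).round())
f=np.load("top0.npz"); W=cloud(f["d"],bot.get_calibration("top"))
# stand: print z map
m=np.zeros(W.shape[:2],bool); m[110:205,290:365]=1
for lo,hi in((.14,.158),(.158,.17),(.005,.02)):
    k=m&(W[...,2]>lo)&(W[...,2]<hi)
    v,u=np.nonzero(k); print(lo,k.sum(),u.min(),u.max(),v.min(),v.max(),W[k].mean(0).round(4)); 
    r=cv2.minAreaRect(W[k][:,:2].astype(np.float32)*1000); print(r)
c=cv2.resize(f["p"][100:210,220:370],None,fx=4,fy=4,interpolation=cv2.INTER_CUBIC)
g=np.load("side0.npz")["p"][140:280,240:340]
c2=cv2.resize(g,None,fx=3,fy=3,interpolation=cv2.INTER_CUBIC)
o=np.zeros((440+0,600,3),np.uint8);o[:,:]=c
q=np.zeros((440,200+0,3),np.uint8);h=cv2.resize(g[20:130,10:60+0],(200,440));q[:]=h
cv2.imwrite("pics/crop.png",np.hstack([o,q]))
E
```

```text
side brass 217 [300. 225.] mean [ 0.463  -0.0283  0.0289] min [ 0.441 -0.051  0.003] max [ 0.484 -0.017  0.046] yaw 174.0
side blue 139 [286. 153.] mean [ 0.5401 -0.1375  0.161 ] min [ 0.528 -0.148  0.133] max [ 0.553 -0.132  0.182] yaw 159.0
side blue 150 [306. 193.] mean [ 0.4627 -0.0382  0.1619] min [ 0.45  -0.05   0.134] max [ 0.476 -0.032  0.182] yaw 161.0
side blue 138 [281. 229.] mean [0.4873 0.0705 0.1618] min [ 0.476 -0.039  0.003] max [0.515 0.079 0.182] yaw 111.0
side purple 393 [284. 180.] mean [ 0.5394 -0.1335  0.0505] min [ 0.518 -0.163  0.003] max [ 0.565 -0.117  0.128] yaw 158.0
side purple 457 [278. 254.] mean [0.4878 0.0741 0.0488] min [0.465 0.016 0.003] max [0.512 0.092 0.135] yaw 141.0
side green 167 [290. 350.] mean [0.4    0.2601 0.0091] min [0.382 0.202 0.005] max [0.419 0.312 0.014] yaw 107.0
top brass 36 [240. 232.] mean [ 0.4699 -0.0252  0.0312] min [ 0.451 -0.033  0.026] max [ 0.485 -0.019  0.036] yaw 169.0
top brass 79 [250. 236.] mean [ 0.4596 -0.0522  0.0338] min [ 0.444 -0.062  0.008] max [ 0.482 -0.036  0.048] yaw 155.0
top blue 63 [283. 163.] mean [ 
[... 667 characters left out ...]
143.0
top green 203 [279. 174.] mean [ 0.638  -0.1395  0.0459] min [ 0.62  -0.161  0.007] max [ 0.666 -0.12   0.127] yaw -147.0
top green 93 [142. 257.] mean [0.4031 0.2591 0.0076] min [0.385 0.203 0.004] max [0.421 0.314 0.015] yaw 107.0
0.14 258 314 351 127 195 [ 0.6255 -0.281   0.1516]
((653.4238891601562, -278.4533996582031), (199.04122924804688, 51.44233322143555), 14.167651176452637)
0.158 625 315 342 121 176 [ 0.6927 -0.269   0.1629]
((678.3846435546875, -273.633544921875), (151.04971313476562, 52.31980895996094), 14.185332298278809)
0.005 1095 290 364 110 204 [ 0.6764 -0.2609  0.011 ]
((700.883544921875, -294.67657470703125), (229.7489471435547, 294.3269958496094), 89.75165557861328)
```

View pics/crop.png

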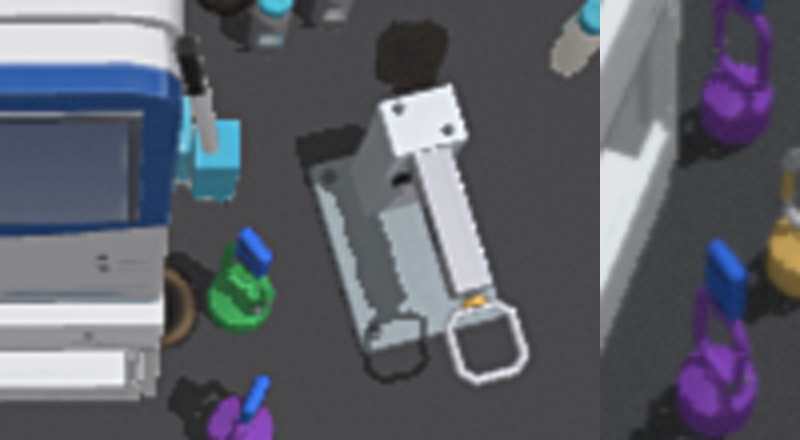

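The crop shows that the purple and green ones are decoys; the brass body at side (302,222) is the target. Next I'll locate the eye and check clearances.

```bash
python3 - <<'E'
from h import *
for n in("top","side"):
    f=np.load(n+"0.npz"); W=cloud(f["d"],bot.get_calibration(n)); d=f["d"]
    for x0 in np.arange(.3,.7,.05):
        r=[]
        for y0 in np.arange(-.45,.15,.05):
            k=(d>0)&(abs(W[...,0]-x0-.025)<.025)&(abs(W[...,1]-y0-.025)<.025)
            r.append(round(float(W[k][:,2].max()),2) if k.sum()>2 else None)
        print(n,round(x0,2),r)
    a=np.radians(14.17); ex=np.array([np.cos(a),np.sin(a)]); ey=np.array([-ex[1],ex[0]])
    k=(d>0)&(W[...,2]>.13)&(W[...,2]<.17)&(W[...,0]<.6)&(W[...,0]>.48)&(W[...,1]<-.22)&(W[...,1]>-.38)
    w=W[k]; s=w[:,:2]@ex; t=w[:,:2]@ey
    print(n,k.sum(),"s",s.min(),s.max(),"t",t.min(),t.max())
    o=np.argsort(s); print(np.c_[s[o],t[o],w[o,2]][:25].round(4).tolist())
    k=(d>0)&(W[...,2]>.157)&(W[...,2]<.17)&(W[...,0]<.8)&(W[...,0]>.58)&(W[...,1]<-.2)&(W[...,1]>-.33)
    w=W[k]; s=w[:,:2]@ex; t=w[:,:2]@ey
    # beam t centre
    if k.sum(): print("beam/col s",s.min(),s.max(),"t centre narrow",[ (round(b,2),round(float(t[(s>b)&(s<b+.02)].min()),4),round(float(t[(s>b)&(s<b+.02)].max()),4)) for b in np.arange(s.min(),s.max()-.02,.02) if ((s>b)&(s<b+.02)).any()])
E
```

```text
top 0.3 [-0.77, -0.76, -0.77, -0.76, -0.76, -0.76, -0.77, -0.76, -0.77, -0.76, -0.77, -0.77]
top 0.35 [0.03, 0.01, 0.0, 0.01, 0.01, 0.01, 0.01, 0.01, 0.01, 0.01, 0.0, 0.0]
top 0.4 [0.04, 0.01, 0.01, 0.01, 0.01, 0.01, 0.01, 0.04, 0.12, 0.01, 0.0, 0.1]
top 0.45 [0.47, 0.01, 0.01, 0.01, 0.01, 0.01, 0.01, 0.12, 0.18, 0.04, 0.18, 0.1]
top 0.5 [0.47, 0.01, 0.01, 0.01, 0.01, 0.04, 0.18, 0.01, 0.01, 0.03, 0.18, 0.09]
top 0.55 [0.47, 0.01, 0.16, 0.16, 0.01, 0.17, 0.56, 0.68, 0.67, 0.67, 0.67, 0.34]
top 0.6 [0.47, 0.01, 0.16, 0.17, 0.02, 0.18, 0.56, 0.67, 0.67, 0.67, 0.73, 0.75]
top 0.65 [0.47, 0.01, 0.01, 0.17, 0.02, 0.04, 0.18, 0.67, 0.67, 0.67, 0.73, 0.81]
top 99 s 0.4658561081211256 0.513530364813723 t -0.4556575850179977 -0.4051802555115709
[[0.4659, -0.442, 0.1499], [0.4659, -0.4307, 0.151], [0.4661, -0.4197, 0.1507], [0.4662, -0.4159, 0.1556], [0.4664, -0.439, 0.1515], [0.4665, -0.4278, 0.152], [0.4671, -0.4365, 0.1512], [0.4672, -0.4253, 0.1518], [0.4673, -0.4142, 0.1522], [0.4673, -0.4444, 0.1536], [0.4674, -0.4332, 0.1541], [0.4678, -0.4226, 0.1524], [0.4679, -0.4415, 0.1548], [0.468
[... 1498 characters left out ...]
.4639, -0.437, 0.1537], [0.4641, -0.4411, 0.1535], [0.4642, -0.4462, 0.1524], [0.4656, -0.4127, 0.151], [0.4657, -0.4167, 0.1508], [0.466, -0.416, 0.1551], [0.4661, -0.4203, 0.1546], [0.4663, -0.4238, 0.1549], [0.4665, -0.4338, 0.1528], [0.4665, -0.4257, 0.1568], [0.4667, -0.4356, 0.1547], [0.4668, -0.4411, 0.1533], [0.4669, -0.4447, 0.1536], [0.4683, -0.4112, 0.1522], [0.4684, -0.4153, 0.1519], [0.4686, -0.4184, 0.1526], [0.4687, -0.4227, 0.1521], [0.4689, -0.425, 0.1536], [0.469, -0.4303, 0.1522], [0.4691, -0.4359, 0.1506], [0.4693, -0.4381, 0.1522]]
beam/col s 0.5152394814714119 0.5625791910034244 t centre narrow [(np.float64(0.52), -0.4408, -0.4162), (np.float64(0.54), -0.4455, -0.4161)]
```

The eye's front bar is at about s=0.467, t=-0.431, which is world (0.559,-0.303), 17 mm behind nominal. The machine front is at x≈0.55, so I'll grasp with the camera on the robot side (tool yaw 161°).

```bash
python3 -m inch '[{"dx":0.034,"dy":-0.039,"dz":-0.006},{"dx":0.034,"dy":-0.039,"dz":-0.006},{"dx":0.034,"dy":-0.039,"dz":-0.006},{"dx":0.034,"dy":-0.039,"dz":-0.006},{"dx":0.034,"dy":-0.039,"dz":-0.006},{"dx":0.034,"dy":-0.039,"dz":-0.006},{"dx":0.034,"dy":-0.039,"dz":-0.006},{"dx":0.034,"dy":-0.039,"dz":-0.006}]' 120
python3 -m inch '[{"dx":0.034,"dy":-0.039,"dz":-0.006},{"dx":0.034,"dy":-0.039,"dz":-0.006},{"az":-10},{"az":-10},{"az":-10},{"az":-10},{"az":-10},{"az":-10}]'
python3 -m inch '[{"az":-10},{"az":-10},{"az":-10},{"az":-10},{"az":-10},{"az":-10},{"az":-10},{"az":-10}]'
cat >> h.py <<'E'
from scipy.spatial.transform import Rotation as Ro
def wrist():
    s=bot.read_state(); p,d=bot.get_image("wrist"); c=bot.get_calibration("wrist")
    q=s["ee_rot"]; R=Ro.from_quat([q[1],q[2],q[3],q[0]]).as_matrix(); M=np.array(c["mount"]); K=c["mtx"]
    v,u=np.mgrid[:384,:512]; a=(u-K[0,2])/K[0,0]; b=(v-K[1,2])/K[1,1]; th=np.hypot(a,b); k=np.tan(np.minimum(th,1.5))/np.maximum(th,1e-9)
    P=np.stack([a*k*d,b*k*d,d],-1); P=P@M[:3,:3].T+M[:3,3]
    return s,p,d,P@R.T+s["tcp_pos"]
E
python3 - <<'E'
from h import *
s,p,d,W=wrist(); print(s["tcp_pos"],s["q"].round(2),s["t"]); np.savez("w1.npz",p=p,d=d,W=W); cv2.imwrite("pics/w1.png",p)
E
```

```text
[ 0.24005238 -0.63021673  0.23003238] [-1.36  0.29  1.58 -0.    1.28 -0.15] 0.1invalid input
invalid input
invalid input
```

View pics/w1.png

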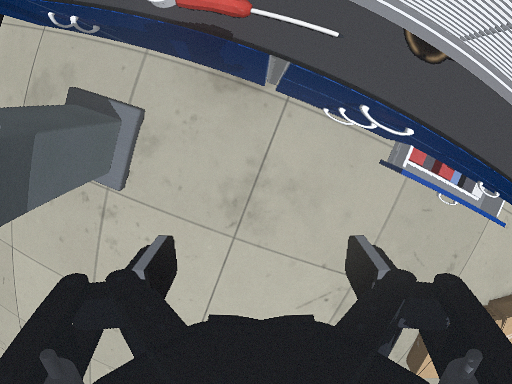

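The moves were refused as invalid, so the picture only shows the start pose with the floor and drawers. All the keys are probably required.

```bash
python3 -m inch '[{"ax":0,"ay":0,"az":0,"dx":0.034,"dy":-0.039,"dz":-0.006,"gripper":-1},{"ax":0,"ay":0,"az":0,"dx":0.034,"dy":-0.039,"dz":-0.006,"gripper":-1},{"ax":0,"ay":0,"az":0,"dx":0.034,"dy":-0.039,"dz":-0.006,"gripper":-1},{"ax":0,"ay":0,"az":0,"dx":0.034,"dy":-0.039,"dz":-0.006,"gripper":-1},{"ax":0,"ay":0,"az":0,"dx":0.034,"dy":-0.039,"dz":-0.006,"gripper":-1},{"ax":0,"ay":0,"az":0,"dx":0.034,"dy":-0.039,"dz":-0.006,"gripper":-1},{"ax":0,"ay":0,"az":0,"dx":0.034,"dy":-0.039,"dz":-0.006,"gripper":-1},{"ax":0,"ay":0,"az":0,"dx":0.034,"dy":-0.039,"dz":-0.006,"gripper":-1}]'
```

```text
t: 1.15
tcp_pos: [0.3836, -0.2407, 0.2793]
ee_rot: [-0.0, 0.984, 0.181, 0.0]
ft_force: [0.8, -0.5, 0.3]
gripper_width: 0.0853
finger_force: 0.0
```

```bash
python3 -m inch '[{"ax":0,"ay":0,"az":0,"dx":0.034,"dy":-0.039,"dz":-0.006,"gripper":-1},{"ax":0,"ay":0,"az":0,"dx":0.034,"dy":-0.039,"dz":-0.006,"gripper":-1},{"ax":0,"ay":0,"az":-10,"dx":0,"dy":0,"dz":0,"gripper":-1},{"ax":0,"ay":0,"az":-10,"dx":0,"dy":0,"dz":0,"gripper":-1},{"ax":0,"ay":0,"az":-10,"dx":0,"dy":0,"dz":0,"gripper":-1},{"ax":0,"ay":0,"az":-10,"dx":0,"dy":0,"dz":0,"gripper":-1},{"ax":0,"ay":0,"az":-10,"dx":0,"dy":0,"dz":0,"gripper":-1},{"ax":0,"ay":0,"az":-10,"dx":0,"dy":0,"dz":0,"gripper":-1}]'
python3 -m inch '[{"ax":0,"ay":0,"az":-10,"dx":0,"dy":0,"dz":0,"gripper":-1},{"ax":0,"ay":0,"az":-10,"dx":0,"dy":0,"dz":0,"gripper":-1},{"ax":0,"ay":0,"az":-10,"dx":0,"dy":0,"dz":0,"gripper":-1},{"ax":0,"ay":0,"az":-10,"dx":0,"dy":0,"dz":0,"gripper":-1},{"ax":0,"ay":0,"az":-10,"dx":0,"dy":0,"dz":0,"gripper":-1},{"ax":0,"ay":0,"az":-10,"dx":0,"dy":0,"dz":0,"gripper":-1},{"ax":0,"ay":0,"az":-10,"dx":0,"dy":0,"dz":0,"gripper":-1},{"ax":0,"ay":0,"az":-10,"dx":0,"dy":0,"dz":0,"gripper":-1}]'
python3 - <<'E'
from h import *
s,p,d,W=wrist(); print(s["tcp_pos"],s["ee_rot"],s["q"].round(2),s["t"]); np.savez("w1.npz",p=p,d=d,W=W); cv2.imwrite("pics/w2.png",p)
E
```

```text
t: 2.15
tcp_pos: [0.419, -0.1452, 0.291]
ee_rot: [-0.0, 0.759, 0.651, -0.0]
ft_force: [0.4, -0.2, 0.1]
gripper_width: 0.0856
finger_force: 0.0
t: 3.15
tcp_pos: [0.4189, -0.1452, 0.291]
ee_rot: [-0.0, 0.164, 0.987, 0.0]
ft_force: [0.3, -0.1, 0.5]
gripper_width: 0.0855
finger_force: 0.0
[ 0.4189485  -0.14521852  0.29098534] [-2.74210677e-04  1.63562021e-01  9.86533010e-01  1.00029738e-04] [-0.56 -0.29  2.05 -0.    1.39 -1.81] 3.15
```

View pics/w2.png

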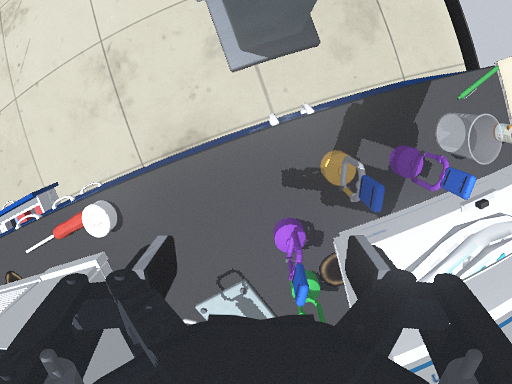

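Brass weight at (340,168), blue tab at (371,192), purple ones at (407,160) and (290,235), beaker at (468,140). A close crop should show the gate side.

```bash
python3 - <<'E'
from h import *
f=np.load("w1.npz"); p,d,W=f["p"],f["d"],f["W"]
hsv=cv2.cvtColor(p,cv2.COLOR_BGR2HSV); H,S,V=[hsv[...,i] for i in range(3)]
m=(H>105)&(H<122)&(S>150)&(V>50); r=np.zeros_like(m); r[165:220,352:395]=1
w=W[m&r&(d>0)]; print("tab",len(w),w.mean(0),w.min(0),w.max(0))
t=w[w[:,2]>.174]; print("top",len(t),cv2.minAreaRect(t[:,:2].astype(np.float32)*1000))
b=(H>12)&(H<28)&(S>110)&(V>60)&(d>0); r[:]=0; r[140:215,312:395]=1
w=W[b&r]; print("brass",len(w)); g=w[w[:,2]>.053]; print("gate?",len(g),g.round(3)[:12].tolist())
low=w[w[:,2]>.03]; print(cv2.minEnclosingCircle(low[:,:2].astype(np.float32)))
st=(S<60)&r&(d>0)&(W[...,2]>.053); w=W[st]; print("steel",len(w),w[::6].round(3).tolist())
cv2.imwrite("pics/c2.png",cv2.resize(p[135:220,305:400],None,fx=6,fy=6,interpolation=cv2.INTER_CUBIC))
E
```

```text
tab 581 [ 0.46205181 -0.043591    0.16413975] [ 0.45141502 -0.0504385   0.13095134] [ 0.4769854  -0.03443867  0.17999503]
top 249 ((464.4311828613281, -42.468841552734375), (9.541915893554688, 25.462162017822266), 66.7665786743164)
brass 725
gate? 31 [[0.443, -0.037, 0.055], [0.481, -0.051, 0.067], [0.481, -0.05, 0.069], [0.481, -0.049, 0.071], [0.482, -0.052, 0.07], [0.481, -0.051, 0.072], [0.48, -0.05, 0.075], [0.481, -0.049, 0.076], [0.483, -0.052, 0.07], [0.482, -0.051, 0.074], [0.481, -0.051, 0.076], [0.481, -0.05, 0.079]]
((0.46450620889663696, -0.04157399758696556), 0.023263970389962196)
steel 388 [[0.443, -0.032, 0.057], [0.443, -0.031, 0.065], [0.442, -0.034, 0.074], [0.444, -0.037, 0.069], [0.442, -0.033, 0.084], [0.444, -0.037, 0.075], [0.443, -0.033, 0.088], [0.445, -0.038, 0.075], [0.443, -0.035, 0.093], [0.448, -0.038, 0.065], [0.444, -0.037, 0.09], [0.442, -0.034, 0.106], [0.447, -0.038, 0.078], [0.443, -0.037, 0.102], [0.444, -0.031, 0.107], [0.446, -0.038, 0.092], [0.443, -0.036, 0.11], [0.447, -0.038, 0.095], [0.444, -0.035, 0.113], [0.446, -0.038, 0.103], [0.445, -
[... 358 characters left out ...]
2, 0.126], [0.477, -0.047, 0.054], [0.478, -0.05, 0.053], [0.462, -0.046, 0.123], [0.48, -0.047, 0.056], [0.459, -0.045, 0.138], [0.482, -0.045, 0.055], [0.479, -0.053, 0.063], [0.481, -0.045, 0.063], [0.461, -0.046, 0.137], [0.481, -0.046, 0.066], [0.481, -0.055, 0.063], [0.483, -0.056, 0.059], [0.484, -0.057, 0.061], [0.458, -0.044, 0.168], [0.459, -0.045, 0.171], [0.474, -0.049, 0.119], [0.478, -0.05, 0.107], [0.479, -0.052, 0.106], [0.476, -0.049, 0.121], [0.479, -0.051, 0.113], [0.482, -0.053, 0.103], [0.479, -0.05, 0.119], [0.482, -0.053, 0.109], [0.48, -0.048, 0.121], [0.482, -0.052, 0.115], [0.466, -0.047, 0.169], [0.483, -0.051, 0.115], [0.487, -0.052, 0.107], [0.47, -0.049, 0.169]]
```

View pics/c2.png

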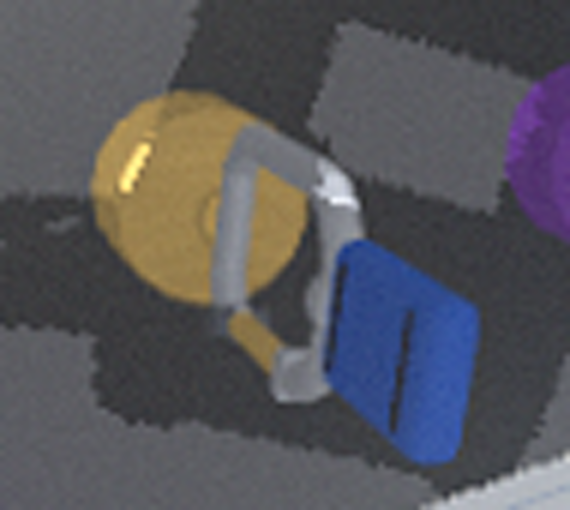

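The gate (brass link) is on the +x/−y side, so the weight's yaw is about −22.5°, with the tab top at (0.464,−0.0425,0.18).

```bash
python3 -m inch '[{"ax":0,"ay":0,"az":3.7,"dx":0,"dy":0,"dz":0,"gripper":-1},{"ax":0,"ay":0,"az":0,"dx":-0.0007,"dy":0.028,"dz":0,"gripper":-1},{"ax":0,"ay":0,"az":0,"dx":-0.0007,"dy":0.028,"dz":0,"gripper":-1},{"ax":0,"ay":0,"az":0,"dx":-0.0007,"dy":0.028,"dz":0,"gripper":-1},{"ax":0,"ay":0,"az":0,"dx":-0.0006,"dy":0.0283,"dz":0,"gripper":-1},{"ax":0,"ay":0,"az":0,"dx":0,"dy":0,"dz":0.03,"gripper":-1},{"ax":0,"ay":0,"az":0,"dx":0,"dy":0,"dz":0.03,"gripper":-1},{"ax":0,"ay":0,"az":0,"dx":0,"dy":0,"dz":0,"gripper":-1}]'
python3 - <<'E'
from h import *
s,p,d,W=wrist(); print(s["tcp_pos"],s["ee_rot"],s["q"].round(2),s["t"])
np.savez("w2.npz",p=p,d=d,W=W)
hsv=cv2.cvtColor(p,cv2.COLOR_BGR2HSV); H,S,V=[hsv[...,i] for i in range(3)]
m=(H>105)&(H<122)&(S>150)&(V>50)&(d>0)&(np.hypot(W[...,0]-.464,W[...,1]+.0425)<.04)
w=W[m]; print(len(w),w.min(0),w.max(0)); t=w[w[:,2]>w[:,2].max()-.006]; print(len(t),cv2.minAreaRect(t[:,:2].astype(np.float32)*1000))
cv2.imwrite("pics/w3.png",p)
E
```

```text
t: 4.2
tcp_pos: [0.4635, -0.0422, 0.2285]
ee_rot: [-0.003, 0.199, 0.98, 0.0]
ft_force: [0.4, -0.1, 0.3]
gripper_width: 0.0855
finger_force: 0.0
[ 0.46349695 -0.04222699  0.2284947 ] [-3.13080802e-03  1.98900118e-01  9.80014700e-01  3.58439623e-04] [-0.31 -0.19  2.07  0.    1.26 -1.48] 4.2
641 [ 0.44749111 -0.05702505  0.13469587] [ 0.47789681 -0.03321067  0.30630903]
4 ((447.81781005859375, -56.2611083984375), (1.6486490964889526, 0.2079639583826065), 74.03832244873047)
```

View pics/w3.png

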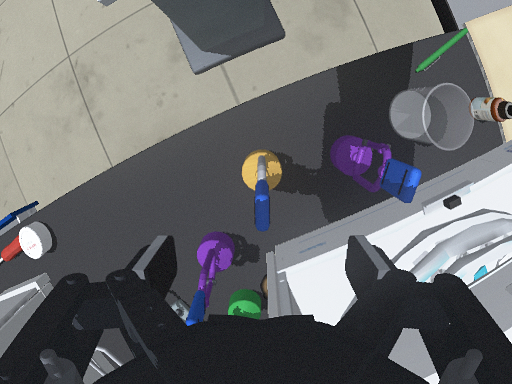

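The tab is edge-on and centred between the fingers at (262,200), so I'll descend and grip.

```bash
python3 - <<'E'
from h import *
f=np.load("w2.npz"); p,d,W=f["p"],f["d"],f["W"]
hsv=cv2.cvtColor(p,cv2.COLOR_BGR2HSV); H,S,V=[hsv[...,i] for i in range(3)]
m=(H>105)&(H<122)&(S>150)&(V>50)&(d>0)&(np.hypot(W[...,0]-.464,W[...,1]+.0425)<.04)&(W[...,2]<.2)
t=W[m&(W[...,2]>.175)]; print(len(t),t[:,2].max(),cv2.minAreaRect(t[:,:2].astype(np.float32)*1000))
E
python3 -m inch '[{"ax":0,"ay":0,"az":0,"dx":-0.0005,"dy":0,"dz":0.022,"gripper":-1},{"ax":0,"ay":0,"az":0,"dx":0,"dy":0,"dz":0.022,"gripper":-1},{"ax":0,"ay":0,"az":0,"dx":0,"dy":0,"dz":0.022,"gripper":-1},{"ax":0,"ay":0,"az":0,"dx":0,"dy":0,"dz":0.022,"gripper":-1},{"ax":0,"ay":0,"az":0,"dx":0,"dy":0,"dz":0,"gripper":-1},{"ax":0,"ay":0,"az":0,"dx":0,"dy":0,"dz":0,"gripper":1},{"ax":0,"ay":0,"az":0,"dx":0,"dy":0,"dz":0,"gripper":1},{"ax":0,"ay":0,"az":0,"dx":0,"dy":0,"dz":0,"gripper":1}]' 120
python3 -m inch '[{"ax":0,"ay":0,"az":0,"dx":0,"dy":0,"dz":0,"gripper":1},{"ax":0,"ay":0,"az":0,"dx":0,"dy":0,"dz":0,"gripper":1},{"ax":0,"ay":0,"az":0,"dx":0,"dy":0,"dz":0,"gripper":1},{"ax":0,"ay":0,"az":0,"dx":0,"dy":0,"dz":0,"gripper":1},{"ax":0,"ay":0,"az":0,"dx":0,"dy":0,"dz":0,"gripper":1},{"ax":0,"ay":0,"az":0,"dx":0,"dy":0,"dz":0,"gripper":1},{"ax":0,"ay":0,"az":0,"dx":0,"dy":0,"dz":0,"gripper":1},{"ax":0,"ay":0,"az":0,"dx":0,"dy":0,"dz":0,"gripper":1}]' 120
```

```text
481 0.18005251535512062 ((464.5833435058594, -41.503021240234375), (9.131677627563477, 26.784841537475586), 67.38744354248047)
t: 5.25
tcp_pos: [0.4663, -0.0433, 0.1443]
ee_rot: [0.001, 0.198, 0.98, -0.0]
ft_force: [0.8, 0.2, 0.3]
gripper_width: 0.0321
finger_force: 0.0
t: 6.25
tcp_pos: [0.4663, -0.0431, 0.1439]
ee_rot: [0.001, 0.198, 0.98, 0.0]
ft_force: [0.3, 2.2, 5.6]
gripper_width: 0.0085
finger_force: 117.9
```

```bash
python3 -m inch '[{"ax":0,"ay":0,"az":0,"dx":0,"dy":0,"dz":-0.01,"gripper":1},{"ax":0,"ay":0,"az":0,"dx":0,"dy":0,"dz":-0.018,"gripper":1},{"ax":0,"ay":0,"az":0,"dx":0,"dy":0,"dz":-0.018,"gripper":1},{"ax":0,"ay":0,"az":0,"dx":0,"dy":0,"dz":-0.018,"gripper":1},{"ax":0,"ay":0,"az":0,"dx":-0.0013,"dy":-0.023,"dz":0,"gripper":1},{"ax":0,"ay":0,"az":0,"dx":-0.0013,"dy":-0.023,"dz":0,"gripper":1},{"ax":0,"ay":0,"az":0,"dx":-0.0013,"dy":-0.023,"dz":0,"gripper":1},{"ax":0,"ay":0,"az":0,"dx":-0.0013,"dy":-0.023,"dz":0,"gripper":1}]' 120
python3 -m inch '[{"ax":0,"ay":0,"az":-9.25,"dx":0,"dy":0,"dz":0,"gripper":1},{"ax":0,"ay":0,"az":-9.25,"dx":0,"dy":0,"dz":0,"gripper":1},{"ax":0,"ay":0,"az":-9.25,"dx":0,"dy":0,"dz":0,"gripper":1},{"ax":0,"ay":0,"az":-9.25,"dx":0,"dy":0,"dz":0,"gripper":1},{"ax":0,"ay":0,"az":0,"dx":0,"dy":0,"dz":0,"gripper":1},{"ax":0,"ay":0,"az":0,"dx":0,"dy":0,"dz":0,"gripper":1},{"ax":0,"ay":0,"az":0,"dx":0,"dy":0,"dz":0,"gripper":1},{"ax":0,"ay":0,"az":0,"dx":0,"dy":0,"dz":0,"gripper":1}]'
python3 - <<'E'
from h import *
s=bot.read_state(); a=np.radians(14.17); print(s["q"].round(2)); p=s["tcp_pos"]
print("s,t",p[0]*np.cos(a)+p[1]*np.sin(a),-p[0]*np.sin(a)+p[1]*np.cos(a),p[2])
E
```

```text
t: 7.25
tcp_pos: [0.4343, -0.1305, 0.2078]
ee_rot: [-0.0, 0.198, 0.98, -0.0]
ft_force: [1.3, -0.3, -2.1]
gripper_width: 0.008
finger_force: 117.2
t: 8.25
tcp_pos: [0.4348, -0.1299, 0.2073]
ee_rot: [-0.0, -0.123, 0.992, 0.0]
ft_force: [0.7, 0.1, -2.2]
gripper_width: 0.0085
finger_force: 117.3
[-0.51 -0.2   2.12  0.    1.22 -2.33]
s,t 0.3897578508351696 -0.23235876924195054 0.20731712323421403
```

```bash
python3 -m inch '[{"ax":0,"ay":0,"az":0,"dx":0,"dy":-0.02,"dz":0,"gripper":1},{"ax":0,"ay":0,"az":0,"dx":0,"dy":-0.035,"dz":0,"gripper":1},{"ax":0,"ay":0,"az":0,"dx":0,"dy":-0.04,"dz":0,"gripper":1},{"ax":0,"ay":0,"az":0,"dx":0,"dy":-0.04,"dz":0,"gripper":1},{"ax":0,"ay":0,"az":0,"dx":0,"dy":-0.035,"dz":0,"gripper":1},{"ax":0,"ay":0,"az":0,"dx":0,"dy":-0.028,"dz":0,"gripper":1},{"ax":0,"ay":0,"az":0,"dx":0,"dy":0,"dz":0,"gripper":1},{"ax":0,"ay":0,"az":0,"dx":0,"dy":0,"dz":0,"gripper":1}]'
cat > m.py <<'E'
from h import *
import sys
s,p,d,Ww=wrist(); a=np.radians(14.17); T=s["tcp_pos"]; g=sys.argv[1]
st=lambda w: np.c_[w[:,0]*np.cos(a)+w[:,1]*np.sin(a),-w[:,0]*np.sin(a)+w[:,1]*np.cos(a),w[:,2]]
print("tcp stz",st(T[None]).round(4),"F",s["ft_force"].round(2),"q",s["q"].round(2),s["t"])
ps,ds=bot.get_image("side"); W=cloud(ds,bot.get_calibration("side")); S_=st(W.reshape(-1,3)).reshape(W.shape)
pt,dt=bot.get_image("top"); 
hsv=cv2.cvtColor(ps,cv2.COLOR_BGR2HSV); H,S,V=[hsv[...,i] for i in range(3)]
near=(ds>0)&(np.hypot(S_[...,0]-st(T[None])[0,0],S_[...,1]-st(T[None])[0,1])<.04)
b=S_[near&(H>12)&(H<28)&(S>110)]; 
if len(b): print("brass side",len(b),b.min(0).round(4),b.max(0).round(4))
b=S_[near&(H>105)&(H<122)&(S>150)]
if len(b): print("blue side",len(b),b.min(0).round(4),b.max(0).round(4))
np.savez(g+".npz",ps=ps,ds=ds,pw=p,dw=d,W=Ww,pt=pt,dt=dt)
E
python3 m.py a; python3 - <<'E'
from h import *
f=np.load("a.npz")
a=cv2.resize(f["ps"][50:200,220:370],(400,400),interpolation=cv2.INTER_CUBIC)
cv2.imwrite("pics/a.png",np.hstack([a,cv2.resize(f["pw"][100:384,114:398],(400,400))]))
E
```

```text
t: 9.25
tcp_pos: [0.4828, -0.322, 0.2068]
ee_rot: [-0.0, -0.123, 0.992, 0.001]
ft_force: [0.2, 0.2, -4.1]
gripper_width: 0.0086
finger_force: 117.6
tcp stz [[ 0.3893 -0.4304  0.2068]] F [ 0.15  0.22 -4.14] q [-0.76  0.1   1.84  0.    1.2  -2.58] 9.25
brass side 245 [ 0.3637 -0.4381  0.0656] [ 0.4096 -0.4033  0.1558]
blue side 11 [ 0.3786 -0.4284  0.193 ] [ 0.3976 -0.4227  0.202 ]
```

View pics/a.png

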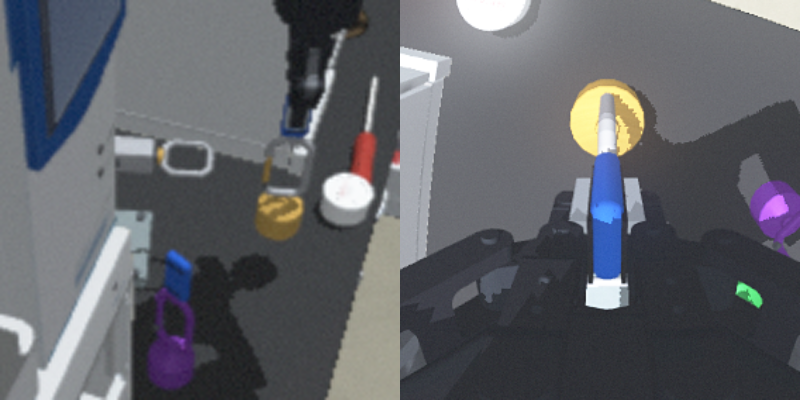

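The weight hangs square with its gate (side crop 268,165) facing the eye (188,158). I'll advance freely and then feel for the bar.

```bash
python3 -m inch '[{"ax":0,"ay":0,"az":0,"dx":-0.008,"dy":0,"dz":0,"gripper":1},{"ax":0,"ay":0,"az":0,"dx":-0.01,"dy":0,"dz":0,"gripper":1},{"ax":0,"ay":0,"az":0,"dx":-0.01,"dy":0,"dz":0,"gripper":1},{"ax":0,"ay":0,"az":0,"dx":-0.008,"dy":0,"dz":0,"gripper":1},{"ax":0,"ay":0,"az":0,"dx":-0.004,"dy":0,"dz":0,"gripper":1},{"ax":0,"ay":0,"az":0,"dx":0,"dy":0,"dz":0,"gripper":1},{"ax":0,"ay":0,"az":0,"dx":0,"dy":0,"dz":0,"gripper":1},{"ax":0,"ay":0,"az":0,"dx":0,"dy":0,"dz":0,"gripper":1}]'
python3 m.py b
python3 -m inch '[{"ax":0,"ay":0,"az":0,"dx":-0.002,"dy":0,"dz":0,"gripper":1},{"ax":0,"ay":0,"az":0,"dx":-0.002,"dy":0,"dz":0,"gripper":1},{"ax":0,"ay":0,"az":0,"dx":-0.002,"dy":0,"dz":0,"gripper":1},{"ax":0,"ay":0,"az":0,"dx":-0.001,"dy":0,"dz":0,"gripper":1},{"ax":0,"ay":0,"az":0,"dx":-0.001,"dy":0,"dz":0,"gripper":1},{"ax":0,"ay":0,"az":0,"dx":-0.001,"dy":0,"dz":0,"gripper":1},{"ax":0,"ay":0,"az":0,"dx":0,"dy":0,"dz":0,"gripper":1},{"ax":0,"ay":0,"az":0,"dx":0,"dy":0,"dz":0,"gripper":1}]'
python3 m.py c
```

```text
t: 10.4
tcp_pos: [0.5218, -0.3122, 0.2073]
ee_rot: [-0.0, -0.123, 0.992, 0.0]
ft_force: [-0.9, -0.8, -3.7]
gripper_width: 0.0084
finger_force: 117.6
tcp stz [[ 0.4294 -0.4304  0.2073]] F [-0.92 -0.81 -3.71] q [-0.71  0.16  1.77 -0.    1.21 -2.52] 10.4
brass side 245 [ 0.4035 -0.438   0.0658] [ 0.4498 -0.4047  0.1574]
blue side 10 [ 0.4175 -0.4281  0.1931] [ 0.436  -0.4236  0.2005]
t: 11.55
tcp_pos: [0.5307, -0.3099, 0.2073]
ee_rot: [-0.0, -0.123, 0.992, 0.0]
ft_force: [0.4, -0.0, -3.0]
gripper_width: 0.0084
finger_force: 117.6
tcp stz [[ 0.4387 -0.4304  0.2073]] F [ 0.37 -0.02 -3.02] q [-0.69  0.18  1.75 -0.    1.21 -2.51] 11.55
brass side 245 [ 0.4133 -0.4384  0.0657] [ 0.4589 -0.4041  0.1573]
blue side 16 [ 0.4255 -0.4278  0.1946] [ 0.4466 -0.4229  0.2032]
```

```bash
cat > f.py <<'E'
from h import *
a=np.radians(14.17); L=[]
s=bot.read_state(); p=s["tcp_pos"]; F=s["ft_force"]
print("s %.4f t %.4f z %.4f Fs %.2f Ft %.2f Fz %.2f M"%(p[0]*np.cos(a)+p[1]*np.sin(a),-p[0]*np.sin(a)+p[1]*np.cos(a),p[2],F[0]*np.cos(a)+F[1]*np.sin(a),-F[0]*np.sin(a)+F[1]*np.cos(a),F[2]),s["moment"].round(3))
E
python3 f.py; python3 -m inch '[{"ax":0,"ay":0,"az":0,"dx":-0.001,"dy":0,"dz":0,"gripper":1},{"ax":0,"ay":0,"az":0,"dx":-0.001,"dy":0,"dz":0,"gripper":1},{"ax":0,"ay":0,"az":0,"dx":-0.001,"dy":0,"dz":0,"gripper":1},{"ax":0,"ay":0,"az":0,"dx":-0.001,"dy":0,"dz":0,"gripper":1},{"ax":0,"ay":0,"az":0,"dx":-0.001,"dy":0,"dz":0,"gripper":1},{"ax":0,"ay":0,"az":0,"dx":-0.001,"dy":0,"dz":0,"gripper":1},{"ax":0,"ay":0,"az":0,"dx":0,"dy":0,"dz":0,"gripper":1},{"ax":0,"ay":0,"az":0,"dx":0,"dy":0,"dz":0,"gripper":1}]' >/dev/null; python3 f.py
python3 -m inch '[{"ax":0,"ay":0,"az":0,"dx":-0.001,"dy":0,"dz":0,"gripper":1},{"ax":0,"ay":0,"az":0,"dx":-0.001,"dy":0,"dz":0,"gripper":1},{"ax":0,"ay":0,"az":0,"dx":-0.001,"dy":0,"dz":0,"gripper":1},{"ax":0,"ay":0,"az":0,"dx":-0.001,"dy":0,"dz":0,"gripper":1},{"ax":0,"ay":0,"az":0,"dx":0,"dy":0,"dz":0,"gripper":1},{"ax":0,"ay":0,"az":0,"dx":0,"dy":0,"dz":0,"gripper":1},{"ax":0,"ay":0,"az":0,"dx":0,"dy":0,"dz":0,"gripper":1},{"ax":0,"ay":0,"az":0,"dx":0,"dy":0,"dz":0,"gripper":1}]' >/dev/null; python3 f.py
```

```text
s 0.4387 t -0.4304 z 0.2073 Fs 0.37 Ft -0.42 Fz -2.69 M [0.018 0.006 0.034]
s 0.4444 t -0.4304 z 0.2072 Fs -2.16 Ft 0.52 Fz -2.20 M [-0.146  0.604 -0.023]
s 0.4486 t -0.4304 z 0.2072 Fs -4.27 Ft 0.50 Fz -2.93 M [-0.237  0.795 -0.028]
```

Contact came at s≈0.443, as predicted. I'll press on towards the hard stop.

```bash
python3 -m inch '[{"ax":0,"ay":0,"az":0,"dx":-0.002,"dy":0,"dz":0,"gripper":1},{"ax":0,"ay":0,"az":0,"dx":-0.001,"dy":0,"dz":0,"gripper":1},{"ax":0,"ay":0,"az":0,"dx":-0.001,"dy":0,"dz":0,"gripper":1},{"ax":0,"ay":0,"az":0,"dx":-0.001,"dy":0,"dz":0,"gripper":1},{"ax":0,"ay":0,"az":0,"dx":-0.001,"dy":0,"dz":0,"gripper":1},{"ax":0,"ay":0,"az":0,"dx":-0.001,"dy":0,"dz":0,"gripper":1},{"ax":0,"ay":0,"az":0,"dx":0,"dy":0,"dz":0,"gripper":1},{"ax":0,"ay":0,"az":0,"dx":0,"dy":0,"dz":0,"gripper":1}]' >/dev/null; python3 f.py
python3 -m inch '[{"ax":0,"ay":0,"az":0,"dx":-0.0005,"dy":0,"dz":0,"gripper":1},{"ax":0,"ay":0,"az":0,"dx":-0.0005,"dy":0,"dz":0,"gripper":1},{"ax":0,"ay":0,"az":0,"dx":-0.0005,"dy":0,"dz":0,"gripper":1},{"ax":0,"ay":0,"az":0,"dx":-0.0005,"dy":0,"dz":0,"gripper":1},{"ax":0,"ay":0,"az":0,"dx":0,"dy":0,"dz":0,"gripper":1},{"ax":0,"ay":0,"az":0,"dx":0,"dy":0,"dz":0,"gripper":1},{"ax":0,"ay":0,"az":0,"dx":0,"dy":0,"dz":0,"gripper":1},{"ax":0,"ay":0,"az":0,"dx":0,"dy":0,"dz":0,"gripper":1}]' >/dev/null; python3 f.py; python3 m.py d
```

```text
s 0.4555 t -0.4305 z 0.2071 Fs -4.92 Ft -0.29 Fz -2.49 M [-0.364  1.129  0.03 ]
s 0.4574 t -0.4304 z 0.2071 Fs -5.18 Ft 0.13 Fz -3.41 M [-0.312  1.18  -0.061]
tcp stz [[ 0.4574 -0.4304  0.2071]] F [-5.05 -1.14 -3.41] q [-0.67  0.2   1.72 -0.    1.22 -2.49] 15.7
brass side 244 [ 0.4306 -0.4415  0.0656] [ 0.4759 -0.404   0.1615]
blue side 13 [ 0.4438 -0.431  -0.0023] [ 0.4847 -0.3951  0.1994]
```

```bash
python3 -m inch '[{"ax":0,"ay":0,"az":0,"dx":-0.0004,"dy":0,"dz":0,"gripper":1},{"ax":0,"ay":0,"az":0,"dx":-0.0003,"dy":0,"dz":0,"gripper":1},{"ax":0,"ay":0,"az":0,"dx":-0.0003,"dy":0,"dz":0,"gripper":1},{"ax":0,"ay":0,"az":0,"dx":0,"dy":0,"dz":0,"gripper":1},{"ax":0,"ay":0,"az":0,"dx":0,"dy":0,"dz":0,"gripper":1},{"ax":0,"ay":0,"az":0,"dx":0,"dy":0,"dz":0,"gripper":1},{"ax":0,"ay":0,"az":0,"dx":0,"dy":0,"dz":0,"gripper":1},{"ax":0,"ay":0,"az":0,"dx":0,"dy":0,"dz":0,"gripper":1}]' >/dev/null; python3 f.py
python3 - <<'E'
from h import *
f=np.load("d.npz")
a=cv2.resize(f["ps"][70:170,220:320],(500,500),interpolation=cv2.INTER_CUBIC)
cv2.imwrite("pics/d.png",a)
E
```

```text
s 0.4583 t -0.4304 z 0.2070 Fs -5.26 Ft 0.58 Fz -2.64 M [-0.306  1.232  0.089]
```

View pics/d.png

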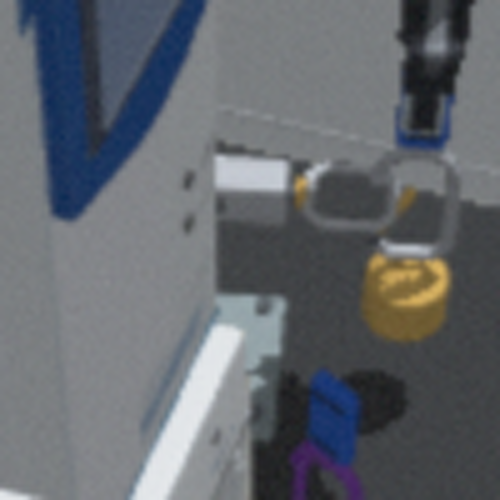

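The gate is pressed in (405,198). I'll creep to the hard stop.

```bash
python3 -m inch '[{"ax":0,"ay":0,"az":0,"dx":-0.0003,"dy":0,"dz":0,"gripper":1},{"ax":0,"ay":0,"az":0,"dx":-0.0003,"dy":0,"dz":0,"gripper":1},{"ax":0,"ay":0,"az":0,"dx":-0.0002,"dy":0,"dz":0,"gripper":1},{"ax":0,"ay":0,"az":0,"dx":0,"dy":0,"dz":0,"gripper":1},{"ax":0,"ay":0,"az":0,"dx":0,"dy":0,"dz":0,"gripper":1},{"ax":0,"ay":0,"az":0,"dx":0,"dy":0,"dz":0,"gripper":1},{"ax":0,"ay":0,"az":0,"dx":0,"dy":0,"dz":0,"gripper":1},{"ax":0,"ay":0,"az":0,"dx":0,"dy":0,"dz":0,"gripper":1}]' >/dev/null; python3 f.py
```

```text
s 0.4590 t -0.4304 z 0.2070 Fs -5.56 Ft -0.83 Fz -2.54 M [-0.374  1.285  0.044]
```

```bash
python3 -m inch '[{"ax":0,"ay":0,"az":0,"dx":-0.0002,"dy":0,"dz":0.001,"gripper":1},{"ax":0,"ay":0,"az":0,"dx":-0.0003,"dy":0,"dz":0.001,"gripper":1},{"ax":0,"ay":0,"az":0,"dx":-0.0003,"dy":0,"dz":0.001,"gripper":1},{"ax":0,"ay":0,"az":0,"dx":-0.0004,"dy":0,"dz":0.001,"gripper":1},{"ax":0,"ay":0,"az":0,"dx":-0.0004,"dy":0,"dz":0.001,"gripper":1},{"ax":0,"ay":0,"az":0,"dx":-0.0004,"dy":0,"dz":0.001,"gripper":1},{"ax":0,"ay":0,"az":0,"dx":0,"dy":0,"dz":0,"gripper":1},{"ax":0,"ay":0,"az":0,"dx":0,"dy":0,"dz":0,"gripper":1}]' >/dev/null; python3 f.py
```

```text
s 0.4616 t -0.4304 z 0.2010 Fs -3.69 Ft -0.38 Fz -4.57 M [-0.334  0.744  0.02 ]
```

```bash
python3 -m inch '[{"ax":0,"ay":0,"az":0,"dx":-0.0003,"dy":0,"dz":0.001,"gripper":1},{"ax":0,"ay":0,"az":0,"dx":-0.0003,"dy":0,"dz":0.001,"gripper":1},{"ax":0,"ay":0,"az":0,"dx":-0.0003,"dy":0,"dz":0.001,"gripper":1},{"ax":0,"ay":0,"az":0,"dx":-0.0003,"dy":0,"dz":0.001,"gripper":1},{"ax":0,"ay":0,"az":0,"dx":-0.0003,"dy":0,"dz":0.001,"gripper":1},{"ax":0,"ay":0,"az":0,"dx":0,"dy":0,"dz":0.001,"gripper":1},{"ax":0,"ay":0,"az":0,"dx":0,"dy":0,"dz":0,"gripper":1},{"ax":0,"ay":0,"az":0,"dx":0,"dy":0,"dz":0,"gripper":1}]' >/dev/null; python3 f.py
python3 -m inch '[{"ax":0,"ay":0,"az":0,"dx":-0.0003,"dy":0,"dz":0.001,"gripper":1},{"ax":0,"ay":0,"az":0,"dx":-0.0003,"dy":0,"dz":0.001,"gripper":1},{"ax":0,"ay":0,"az":0,"dx":-0.0003,"dy":0,"dz":0.001,"gripper":1},{"ax":0,"ay":0,"az":0,"dx":-0.0003,"dy":0,"dz":0.001,"gripper":1},{"ax":0,"ay":0,"az":0,"dx":-0.0003,"dy":0,"dz":0.001,"gripper":1},{"ax":0,"ay":0,"az":0,"dx":0,"dy":0,"dz":0,"gripper":1},{"ax":0,"ay":0,"az":0,"dx":0,"dy":0,"dz":0,"gripper":1},{"ax":0,"ay":0,"az":0,"dx":0,"dy":0,"dz":0,"gripper":1}]' >/dev/null; python3 f.py
```

```text
s 0.4631 t -0.4301 z 0.1945 Fs -1.09 Ft -1.03 Fz -9.12 M [-0.112  0.234 -0.029]
s 0.4645 t -0.4304 z 0.1903 Fs 0.46 Ft -0.12 Fz -3.07 M [0.012 0.035 0.03 ]
```

The bar is past the gate, which has snapped shut (forces back to zero). I'll lower to the seat.

```bash
python3 -m inch '[{"ax":0,"ay":0,"az":0,"dx":-0.001,"dy":0,"dz":0.001,"gripper":1},{"ax":0,"ay":0,"az":0,"dx":-0.001,"dy":0,"dz":0.0015,"gripper":1},{"ax":0,"ay":0,"az":0,"dx":-0.001,"dy":0,"dz":0.0015,"gripper":1},{"ax":0,"ay":0,"az":0,"dx":-0.001,"dy":0,"dz":0.0015,"gripper":1},{"ax":0,"ay":0,"az":0,"dx":-0.001,"dy":0,"dz":0.0015,"gripper":1},{"ax":0,"ay":0,"az":0,"dx":0,"dy":0,"dz":0.0015,"gripper":1},{"ax":0,"ay":0,"az":0,"dx":0,"dy":0,"dz":0,"gripper":1},{"ax":0,"ay":0,"az":0,"dx":0,"dy":0,"dz":0,"gripper":1}]' >/dev/null; python3 f.py
python3 -m inch '[{"ax":0,"ay":0,"az":0,"dx":0,"dy":0,"dz":0.0005,"gripper":1},{"ax":0,"ay":0,"az":0,"dx":0,"dy":0,"dz":0.0005,"gripper":1},{"ax":0,"ay":0,"az":0,"dx":0,"dy":0,"dz":0.0005,"gripper":1},{"ax":0,"ay":0,"az":0,"dx":0,"dy":0,"dz":0.0005,"gripper":1},{"ax":0,"ay":0,"az":0,"dx":0,"dy":0,"dz":0,"gripper":1},{"ax":0,"ay":0,"az":0,"dx":0,"dy":0,"dz":0,"gripper":1},{"ax":0,"ay":0,"az":0,"dx":0,"dy":0,"dz":0,"gripper":1},{"ax":0,"ay":0,"az":0,"dx":0,"dy":0,"dz":0,"gripper":1}]' >/dev/null; python3 f.py; python3 m.py e
```

```text
s 0.4695 t -0.4305 z 0.1819 Fs -0.09 Ft 1.02 Fz -3.01 M [ 0.    -0.028  0.01 ]
s 0.4695 t -0.4304 z 0.1799 Fs 0.45 Ft 0.42 Fz -3.17 M [ 0.01  -0.006 -0.019]
tcp stz [[ 0.4695 -0.4304  0.1799]] F [ 0.33  0.51 -3.17] q [-0.65  0.25  1.72 -0.    1.17 -2.47] 22.85
brass side 233 [ 0.4439 -0.4428  0.0375] [ 0.4889 -0.404   0.1243]
blue side 12 [ 4.567e-01 -4.287e-01  3.000e-04] [ 0.4847 -0.3978  0.1729]
```

```bash
python3 -m inch '[{"ax":0,"ay":0,"az":0,"dx":0,"dy":0,"dz":0.0003,"gripper":1},{"ax":0,"ay":0,"az":0,"dx":0,"dy":0,"dz":0.0003,"gripper":1},{"ax":0,"ay":0,"az":0,"dx":0,"dy":0,"dz":0.0003,"gripper":1},{"ax":0,"ay":0,"az":0,"dx":0,"dy":0,"dz":0.0003,"gripper":1},{"ax":0,"ay":0,"az":0,"dx":0,"dy":0,"dz":0,"gripper":1},{"ax":0,"ay":0,"az":0,"dx":0,"dy":0,"dz":0,"gripper":1},{"ax":0,"ay":0,"az":0,"dx":0,"dy":0,"dz":0,"gripper":1},{"ax":0,"ay":0,"az":0,"dx":0,"dy":0,"dz":0,"gripper":1}]' >/dev/null; python3 f.py
python3 -m inch '[{"ax":0,"ay":0,"az":0,"dx":0,"dy":0,"dz":0.0003,"gripper":1},{"ax":0,"ay":0,"az":0,"dx":0,"dy":0,"dz":0.0003,"gripper":1},{"ax":0,"ay":0,"az":0,"dx":0,"dy":0,"dz":0,"gripper":1},{"ax":0,"ay":0,"az":0,"dx":0,"dy":0,"dz":0,"gripper":1},{"ax":0,"ay":0,"az":0,"dx":0,"dy":0,"dz":0,"gripper":1},{"ax":0,"ay":0,"az":0,"dx":0,"dy":0,"dz":0,"gripper":1},{"ax":0,"ay":0,"az":0,"dx":0,"dy":0,"dz":0,"gripper":1},{"ax":0,"ay":0,"az":0,"dx":0,"dy":0,"dz":0,"gripper":1}]' >/dev/null; python3 f.py
```

```text
s 0.4695 t -0.4304 z 0.1787 Fs 0.22 Ft 0.37 Fz -3.99 M [0.01  0.034 0.035]
s 0.4695 t -0.4304 z 0.1780 Fs -0.16 Ft 0.26 Fz -2.94 M [-0.03  -0.062  0.135]
```

```bash
python3 -m inch '[{"ax":0,"ay":0,"az":0,"dx":0,"dy":0,"dz":0.0003,"gripper":1},{"ax":0,"ay":0,"az":0,"dx":0,"dy":0,"dz":0.0002,"gripper":1},{"ax":0,"ay":0,"az":0,"dx":0,"dy":0,"dz":0,"gripper":1},{"ax":0,"ay":0,"az":0,"dx":0,"dy":0,"dz":0,"gripper":1},{"ax":0,"ay":0,"az":0,"dx":0,"dy":0,"dz":0,"gripper":1},{"ax":0,"ay":0,"az":0,"dx":0,"dy":0,"dz":0,"gripper":1},{"ax":0,"ay":0,"az":0,"dx":0,"dy":0,"dz":0,"gripper":1},{"ax":0,"ay":0,"az":0,"dx":0,"dy":0,"dz":0,"gripper":1}]' >/dev/null; python3 f.py
python3 - <<'E'
from h import *
F=[];p=None
for i in range(3):
    p,d=bot.get_image("side"); F.append(bot.read_state()["ft_force"][2])
print(np.round(F,2))
cv2.imwrite("pics/e.png",cv2.resize(p[70:170,220:320],(500,500),interpolation=cv2.INTER_CUBIC))
E
```

```text
s 0.4695 t -0.4304 z 0.1775 Fs -0.03 Ft -0.42 Fz -3.79 M [-0.115 -0.006 -0.114]
[-3.07 -2.52 -1.8 ]
```

View pics/e.png

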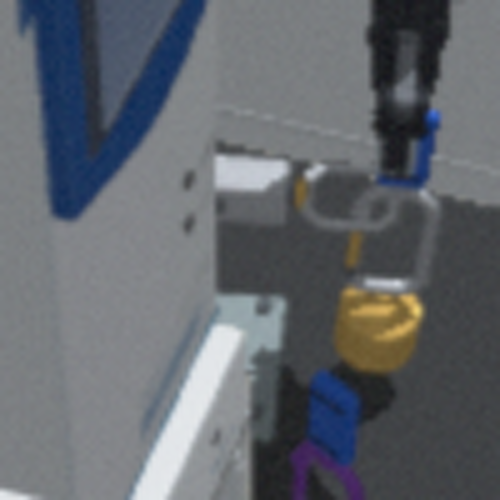

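The hook is on the bar and the gate is shut (355,250). I'll ease down until the stand carries the weight, averaging the noisy force readings.

```bash
cat > g.py <<'E'
from h import *
F=[];M=[]
for i in range(8):
    bot.get_image("top"); s=bot.read_state(); F.append(s["ft_force"]); M.append(s["moment"])
print("avg F",np.mean(F,0).round(2),"M",np.mean(M,0).round(3),s["tcp_pos"].round(4),"t",s["t"])
E
python3 g.py; for k in 1; do python3 -m inch '[{"ax":0,"ay":0,"az":0,"dx":0,"dy":0,"dz":0.0003,"gripper":1},{"ax":0,"ay":0,"az":0,"dx":0,"dy":0,"dz":0.0003,"gripper":1},{"ax":0,"ay":0,"az":0,"dx":0,"dy":0,"dz":0,"gripper":1},{"ax":0,"ay":0,"az":0,"dx":0,"dy":0,"dz":0,"gripper":1},{"ax":0,"ay":0,"az":0,"dx":0,"dy":0,"dz":0,"gripper":1},{"ax":0,"ay":0,"az":0,"dx":0,"dy":0,"dz":0,"gripper":1},{"ax":0,"ay":0,"az":0,"dx":0,"dy":0,"dz":0,"gripper":1},{"ax":0,"ay":0,"az":0,"dx":0,"dy":0,"dz":0,"gripper":1}]' >/dev/null; done; python3 g.py
```

```text
avg F [-0.31  0.38 -3.05] M [ 0.013 -0.019  0.036] [ 0.5606 -0.3024  0.1775] t 26.55
avg F [ 0.31  0.33 -2.6 ] M [ 0.027 -0.038  0.009] [ 0.5606 -0.3024  0.1769] t 27.95
```

```bash
python3 -m inch '[{"ax":0,"ay":0,"az":0,"dx":0,"dy":0,"dz":0.0003,"gripper":1},{"ax":0,"ay":0,"az":0,"dx":0,"dy":0,"dz":0.0003,"gripper":1},{"ax":0,"ay":0,"az":0,"dx":0,"dy":0,"dz":0,"gripper":1},{"ax":0,"ay":0,"az":0,"dx":0,"dy":0,"dz":0,"gripper":1},{"ax":0,"ay":0,"az":0,"dx":0,"dy":0,"dz":0,"gripper":1},{"ax":0,"ay":0,"az":0,"dx":0,"dy":0,"dz":0,"gripper":1},{"ax":0,"ay":0,"az":0,"dx":0,"dy":0,"dz":0,"gripper":1},{"ax":0,"ay":0,"az":0,"dx":0,"dy":0,"dz":0,"gripper":1}]' >/dev/null; python3 g.py
```

```text
avg F [ 1.05  0.99 -0.01] M [ 0.202 -0.273  0.108] [ 0.5607 -0.3025  0.1765] t 29.35
```

```bash
python3 -m inch '[{"ax":0,"ay":0,"az":0,"dx":0,"dy":0,"dz":0.0003,"gripper":1},{"ax":0,"ay":0,"az":0,"dx":0,"dy":0,"dz":0.0002,"gripper":1},{"ax":0,"ay":0,"az":0,"dx":0,"dy":0,"dz":0,"gripper":1},{"ax":0,"ay":0,"az":0,"dx":0,"dy":0,"dz":0,"gripper":1},{"ax":0,"ay":0,"az":0,"dx":0,"dy":0,"dz":0,"gripper":1},{"ax":0,"ay":0,"az":0,"dx":0,"dy":0,"dz":0,"gripper":1},{"ax":0,"ay":0,"az":0,"dx":0,"dy":0,"dz":0,"gripper":1},{"ax":0,"ay":0,"az":0,"dx":0,"dy":0,"dz":0,"gripper":1}]' >/dev/null; python3 g.py
```

```text
avg F [1.7  0.86 5.07] M [ 0.183 -0.371  0.012] [ 0.5608 -0.3025  0.1762] t 30.75
```

It's seated, with the stiffness evident. I'll back off so the stand carries just the weight, then soften the grip and release.

```bash
python3 -m inch '[{"ax":0,"ay":0,"az":0,"dx":0,"dy":0,"dz":-0.0003,"gripper":1},{"ax":0,"ay":0,"az":0,"dx":0,"dy":0,"dz":-0.0001,"gripper":1},{"ax":0,"ay":0,"az":0,"dx":0,"dy":0,"dz":0,"gripper":1},{"ax":0,"ay":0,"az":0,"dx":0,"dy":0,"dz":0,"gripper":1},{"ax":0,"ay":0,"az":0,"dx":0,"dy":0,"dz":0,"gripper":1},{"ax":0,"ay":0,"az":0,"dx":0,"dy":0,"dz":0,"gripper":1},{"ax":0,"ay":0,"az":0,"dx":0,"dy":0,"dz":0,"gripper":1},{"ax":0,"ay":0,"az":0,"dx":0,"dy":0,"dz":0,"gripper":1}]' 20 ; python3 g.py
```

```text
t: 31.75
tcp_pos: [0.5606, -0.3024, 0.1763]
ee_rot: [0.0, -0.123, 0.992, -0.0]
ft_force: [0.8, 1.3, 4.1]
gripper_width: 0.0085
finger_force: 124.2
avg F [2.48 0.93 5.11] M [ 0.209 -0.445 -0.014] [ 0.5606 -0.3024  0.1762] t 32.15
```

```bash
python3 -m inch '[{"ax":0,"ay":0,"az":0,"dx":0,"dy":0,"dz":-0.0004,"gripper":1},{"ax":0,"ay":0,"az":0,"dx":0,"dy":0,"dz":0,"gripper":1},{"ax":0,"ay":0,"az":0,"dx":0,"dy":0,"dz":0,"gripper":1},{"ax":0,"ay":0,"az":0,"dx":0,"dy":0,"dz":0,"gripper":1},{"ax":0,"ay":0,"az":0,"dx":0,"dy":0,"dz":0,"gripper":1},{"ax":0,"ay":0,"az":0,"dx":0,"dy":0,"dz":0,"gripper":1},{"ax":0,"ay":0,"az":0,"dx":0,"dy":0,"dz":0,"gripper":1},{"ax":0,"ay":0,"az":0,"dx":0,"dy":0,"dz":0,"gripper":1}]' 20 ; python3 g.py
```

```text
t: 33.15
tcp_pos: [0.5604, -0.3023, 0.1764]
ee_rot: [-0.0, -0.123, 0.992, 0.0]
ft_force: [1.4, 1.4, 2.0]
gripper_width: 0.0083
finger_force: 123.9
avg F [1.84 0.79 2.24] M [ 0.148 -0.311 -0.027] [ 0.5604 -0.3024  0.1764] t 33.55
```

```bash
python3 -m inch '[{"ax":0,"ay":0,"az":0,"dx":0,"dy":0,"dz":-0.0003,"gripper":1},{"ax":0,"ay":0,"az":0,"dx":0,"dy":0,"dz":0,"gripper":1},{"ax":0,"ay":0,"az":0,"dx":0,"dy":0,"dz":0,"gripper":1},{"ax":0,"ay":0,"az":0,"dx":0,"dy":0,"dz":0,"gripper":0.6},{"ax":0,"ay":0,"az":0,"dx":0,"dy":0,"dz":0,"gripper":0.6},{"ax":0,"ay":0,"az":0,"dx":0,"dy":0,"dz":0,"gripper":0.6},{"ax":0,"ay":0,"az":0,"dx":0,"dy":0,"dz":0,"gripper":0.6},{"ax":0,"ay":0,"az":0,"dx":0,"dy":0,"dz":0,"gripper":0.6}]' 20; python3 m.py f; python3 - <<'E'
from h import *
f=np.load("f.npz")
a=cv2.resize(f["ps"][70:170,220:320],(400,400),interpolation=cv2.INTER_CUBIC)
cv2.imwrite("pics/f.png",np.hstack([a,cv2.resize(f["pw"][100:384,114:398],(400,400))]))
E
```

```text
t: 34.55
tcp_pos: [0.5605, -0.3024, 0.177]
ee_rot: [-0.0, -0.123, 0.992, -0.0]
ft_force: [0.7, 0.1, 0.5]
gripper_width: 0.017
finger_force: 0.0
tcp stz [[ 0.4695 -0.4304  0.177 ]] F [0.66 0.1  0.51] q [-0.65  0.25  1.72 -0.    1.17 -2.47] 34.55
brass side 234 [ 0.4438 -0.4408 -0.0008] [ 0.4902 -0.4039  0.1237]
blue side 30 [ 4.475e-01 -4.316e-01  1.000e-04] [ 0.4847 -0.3982  0.2144]
```

View pics/f.png

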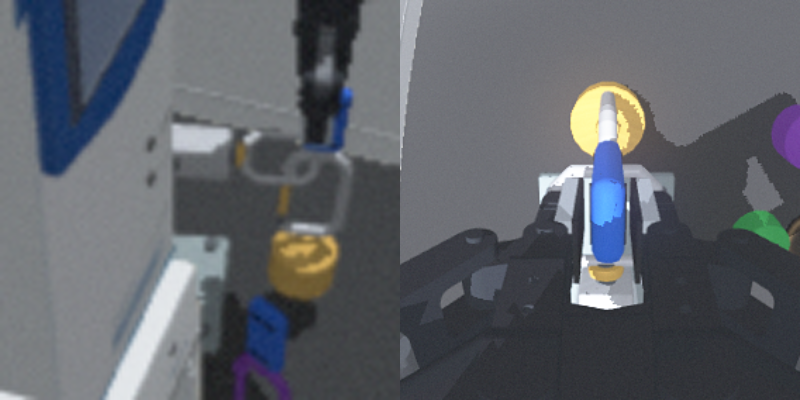

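It hangs freely with the gate shut at (285,200) and the fingers clear of the tab. I'll open fully, rise straight up and check.

```bash
python3 -m inch '[{"ax":0,"ay":0,"az":0,"dx":0,"dy":0,"dz":0,"gripper":0},{"ax":0,"ay":0,"az":0,"dx":0,"dy":0,"dz":0,"gripper":0},{"ax":0,"ay":0,"az":0,"dx":0,"dy":0,"dz":0,"gripper":0},{"ax":0,"ay":0,"az":0,"dx":0,"dy":0,"dz":-0.01,"gripper":0},{"ax":0,"ay":0,"az":0,"dx":0,"dy":0,"dz":-0.02,"gripper":0},{"ax":0,"ay":0,"az":0,"dx":0,"dy":0,"dz":-0.03,"gripper":0},{"ax":0,"ay":0,"az":0,"dx":0,"dy":0,"dz":-0.03,"gripper":0},{"ax":0,"ay":0,"az":0,"dx":0,"dy":0,"dz":-0.02,"gripper":0}]'
python3 -m inch '[{"ax":0,"ay":0,"az":0,"dx":0,"dy":0,"dz":0,"gripper":0},{"ax":0,"ay":0,"az":0,"dx":0,"dy":0,"dz":0,"gripper":0},{"ax":0,"ay":0,"az":0,"dx":0,"dy":0,"dz":0,"gripper":0},{"ax":0,"ay":0,"az":0,"dx":0,"dy":0,"dz":0,"gripper":0},{"ax":0,"ay":0,"az":0,"dx":0,"dy":0,"dz":0,"gripper":0},{"ax":0,"ay":0,"az":0,"dx":0,"dy":0,"dz":0,"gripper":0},{"ax":0,"ay":0,"az":0,"dx":0,"dy":0,"dz":0,"gripper":0},{"ax":0,"ay":0,"az":0,"dx":0,"dy":0,"dz":0,"gripper":0}]' >/dev/null
python3 - <<'E'
from h import *
c=bot.get_calibration("side"); a=np.radians(14.17)
for i in range(5):
    p,d=bot.get_image("side"); W=cloud(d,c); hsv=cv2.cvtColor(p,cv2.COLOR_BGR2HSV); H,S=hsv[...,0],hsv[...,1]
    n=(d>0)&(np.hypot(W[...,0]-.56,W[...,1]+.30)<.05)&(W[...,2]>.02)
    b=W[n&(H>12)&(H<28)&(S>110)&(W[...,2]<.085)]; t=W[n&(H>105)&(H<122)&(S>150)&(W[...,2]>.15)]
    print(bot.read_state()["t"],b.mean(0).round(4),t.mean(0).round(4),t[:,2].min().round(3),t[:,2].max().round(3))
E
```

```text
t: 35.7
tcp_pos: [0.5612, -0.3029, 0.2908]
ee_rot: [0.002, -0.123, 0.992, -0.002]
ft_force: [-0.3, 0.2, -1.4]
gripper_width: 0.0429
finger_force: 0.0
36.75 [ 0.5544 -0.2892  0.0612] [ 0.5507 -0.3002  0.1924] 0.164 0.216
36.8 [ 0.5541 -0.2894  0.0615] [ 0.5509 -0.2998  0.1929] 0.164 0.216
36.85 [ 0.5544 -0.2893  0.0615] [ 0.5508 -0.3002  0.1926] 0.164 0.216
36.9 [ 0.5543 -0.2893  0.0615] [ 0.551  -0.3001  0.1922] 0.164 0.214
36.95 [ 0.5543 -0.2893  0.0613] [ 0.551  -0.3     0.1924] 0.165 0.216
```

```bash
python3 -c "
from plant import bot
print(bot.sign_off())"
```

```text
the job is handed in; nothing more can be done
None
```

I hung the brass weight on the eye with its gate shut behind the bar, at rest and fully released, and handed the job in at about 37 s. The largest stand load I could infer from the wrist force was about 8 N, and I never moved near the beaker. The hand-in returned no verdict.

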